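# Dock the bedside photo frame and hold it upright

## Task

Get the digital photo frame on the bedside dock ready: push its carriage along the rails by the end plate until it clicks home against the charging post, then flip the kickstand on the frame's back right over centre until it snaps fully out, and only then swing the frame up. Its hinge is sprung and would tip it back onto its face, so finish while still holding the frame upright with the gripper, still. Leave the vase, the tray and the book where they are.

Things in the scene. Friction and masses are not known exactly. Their poses are not given: they have to be found in the camera images.
- dock: Fixed charging dock: wooden plate 110 x 370 x 14 mm with two low rails along its y and a black charging post (70 x 35 mm, 48 mm high) at its +y end. Origin on the table under the frame's hinge line, mid length; the plate reaches 50 mm in front (-x, robot side) and 60 mm behind. x across the rails away from the robot, y along them to the post, z up.
- carriage (a joint): Travel of the grey carriage (70 x 190 x 14 mm, carries the frame) along dock +y: 0 m at the far end, 0.110 m home at the charging post. Starts at 0 to 0.04. Slides with about 1.5 N; from 0.095 m a spring plunger climbs a ridge (about 7 N, briefly up to 14 N), past 0.106 m it snaps home by itself and is held with about 6 N.
- carriage_push (a point): Centre of the outer (-y) face of the carriage's upright end plate, which is pushed towards dock +y. The plate is 50 mm wide (along x), 12 mm thick; its top is 70 mm above the table, this point 52 mm above the table. This face is 40 mm beyond the frame's side edge. Axes as the dock's.
- frame_hinge (a joint): Angle of the frame about its sprung bottom hinge (parallel to dock y): 0 rad = tipped forward on its stop, top towards the robot (dock -x), leaning 0.50 rad from vertical; 0.50 = upright; 0.55 = backward stop. Spring and weight press it towards 0; 3 to 4 N at the top edge hold it.
- photo_frame: The photo frame: light wood, 150 mm wide, 170 mm tall from the hinge to the top edge, 14 mm thick, dark screen in front (dock -x side). Origin on the hinge axis, mid width, 35 mm above the table; z runs up the frame to its top edge, x out of its back, y along the hinge. The kickstand is on its back.
- frame_top (a point): Middle of the frame's top edge, 170 mm from the hinge axis, mid thickness; axes as photo_frame's. A good place to pinch the frame across its 14 mm.
- kickstand (a joint): Kickstand angle about its pivot (parallel to the hinge, 60 mm up the frame, 18 mm behind its middle plane): 0 rad = folded, pointing up, leaning 0.25 rad out from the back; 2.10 = fully out on its stop, pointing down and back. An over-centre spring (centre at 0.7 to 0.8) drives it to the side it is on, about 1 N at its end.
- kickstand_tip (a point): Free end of the kickstand (bar 16 x 6 mm, 118 mm from pivot): centre of its rubber crossbar foot, 42 mm long along the hinge, 10 mm thick. Folded, with the frame tipped, the foot is about 26 mm above the frame's top edge and 39 mm farther along dock +x: push it with a finger from the robot's side towards dock +x, or pinch it.
- vase: Bystander: loose glass vase, 84 mm across, 125 mm tall; origin under its base.
- key_tray: Bystander: loose square cork tray 140 x 140 x 35 mm; origin under its base.
- book: Bystander: loose closed book lying flat, 135 x 195 x 27 mm; origin under its middle.

How it is judged:
By the outcome, as a careful person would: the job done as asked, in the order asked, and still so for the second after the job is handed in, while the arm keeps its last pose, push and grip.
It also fails if it takes over 58 s, if anything falls off the work surface, if the arm or the gripper's body presses on something with over 40 N, if the wrist force passes 120 N, or if a joint passes its speed limit or range.

## Robot

A 6-joint arm with a two-finger parallel gripper is mounted at the origin on the work surface. World frame = base frame: x ahead of the robot, y to its left, z up, the work surface at z = 0. Lengths are in m, angles in rad, forces in N, time in s.
With the tool pointing down it reaches from about 0.375 to 0.9 m from the base axis. Payload 3.1 kg.
Tool frame: the origin (TCP) lies on the centre line of the jaws, within the pads' length; the fingertips stand 14 mm ahead of it and the grasp point (between the pads) lies 5 mm behind it; z points along the fingers, y is the line along which they close (so a half turn about z gives the same grasp; the last joint's range is limited). The gripper opens to 87 mm and grips with 3 to 60 N. Pads are 19 mm wide; open, the fingers measure 117 mm over their backs; the gripper's body (75 mm by 190 mm) begins 51 mm behind the grasp point.
Start: joints at [-1.415, 0.527, 1.433, -0, 1.181, -0.178], TCP at [0.205, -0.59, 0.209] pointing down, gripper open.
Joint ranges: [-3.08, 3.08], [-0.75, 2.2], [0.22, 2.44], [-1.43, 4.57], [0, 2.65], [-2.85, 2.85]. Speed limits (rad/s): [2.79, 2.79, 3.14, 3.14, 3.14, 3.14].

## Interface

Orientations are given as a unit quaternion [x, y, z, w].
In Python, from rig import robot gives the robot as it stands.
- The arm moves only by the tool move_arm, never from a script. Its argument "commands" is a list of rows, each an object with "hand": the finger opening in cm, from 0 to 8.7; "travel": the shift along the tool's x, y, z in cm, a list of three; "twist": the turn, a rotation vector about the tool's x, y, z in degrees, a list of three. In form: [{"hand": hand, "travel": [dx, dy, dz], "twist": [wx, wy, wz]}, ...]. A call has 1 to 5 rows; each row shifts and turns the commanded pose from where the row before left it, along the tool's axes as they then stand; what a row does not reach is not made up. A row lasts 1/12 s, in which the tool goes at most 41.7 mm and 7.16 degrees, less where a joint would pass 70% of its speed; a pose out of reach is approached as far as the arm can. A call is refused whole if a number of a shift passes 4.17 or a number of a turn 7.16, either way. A call with a gripper value outside its range is refused whole. The fingers move at their own pace and stop on an object; "force" is the grip in N (left out, the last holds). Time passes only in rows, so rows that do not move let the fingers close. It gives the time, the measured TCP pose, the force, the opening and the grip force at its end, in the units of the state.
- robot.get_obs(): the state, without advancing time (a new reading comes with each control period).
- robot.camera(name): name is "side" or "top" or "wrist"; returns a dict with "frame" (480x640x3 uint8, red, green, blue), "fov_y" (degrees; the focal length in pixels is half the picture's height over the tangent of half this angle, whatever the lens; pixels are square), "cx", "cy" (the principal point, pixels), "k1" (the pictures are not rectified: a ray, as slopes to the right and down, at radius r is drawn at 1 + k1 r^2 times it, then the intrinsics apply), "extrinsics" (4x4, takes a point from camera to world coordinates); the wrist camera has in their place "T_tool_cam" (4x4, takes a point from camera to tool coordinates, whose origin is the TCP and whose axes are the flange's). Camera axes: x right, y down, z forward; pixel columns grow to the right and rows downward; lengths in m; the calibration is good to about 2 mm. A picture is of the moment at which its call begins: read the wrist's pose just before it. There is no depth.
- robot.hand_in(): hands the job in; it is judged then, once.
The state is a dict: "time": time; "q": joint angles; "joint_velocities": joint speeds; "joint_torque": joint torques, N m; "position": TCP position; "tool_rot": TCP orientation; "ft_force": force on the tool from outside, world axes, zero at the start; "moment": the same for the moment, N m; "grip_width": finger opening in m; "grip_force": force on a finger pad.
Only numpy, scipy, OpenCV 4.12 (cv2) and the standard library are available. Lean on these libraries where they do the work, as an engineer would, in place of code of your own. Each camera call takes 0.05 s, during which the arm holds its last target. There are 200 camera calls.

## Working session

There is one attempt and no reset: what is moved stays moved. The work goes in short steps, Python scripts to look and compute and a tool call to move; the robot and the scene stay as the last step left them, time stands still between calls to the robot, and variables do not carry over. Pictures are saved under pics/ and viewed, at most 10 in all, crops included, and the job is handed in when it is done.

Besides the shell and the picture viewer there is one more tool, called after "Request:" as name([rows], argument=value, ...), one row to a line, values as JSON. move_arm: Moves the arm, as the interface text tells. Its arguments: {"type":"object","properties":{"commands":{"type":"array"},"force":{"type":"number"}},"required":["commands"]}

```bash
mkdir -p pics; ls; python3 - <<'E'
from rig import robot
import cv2,numpy as np,json
o=robot.get_obs();print({k:np.round(v,3).tolist() for k,v in o.items()})
for n in ("side","top"):
    c=robot.camera(n);f=c.pop("frame");cv2.imwrite(f"pics/{n}0.png",f[...,::-1])
    json.dump({k:np.asarray(v).tolist() for k,v in c.items()},open(f"{n}.json","w"))
    print(n,{k:np.round(v,4).tolist() for k,v in c.items()})
c=robot.camera("wrist");print({k:np.round(v,4).tolist() for k,v in c.items() if k!="frame"})
E
```

```text
pics
{'time': 0.0, 'q': [-1.414, 0.528, 1.434, -0.0, 1.181, -0.179], 'joint_velocities': [-0.001, 0.001, 0.002, 0.002, 0.001, -0.001], 'joint_torque': [0.001, -44.004, -17.659, 0.063, 0.058, -0.0], 'position': [0.205, -0.59, 0.208], 'tool_rot': [0.986, 0.167, -0.0, -0.001], 'ft_force': [0.361, -0.273, 0.98], 'moment': [-0.022, -0.038, 0.027], 'grip_force': 0.0, 'grip_width': 0.087}
side {'fov_y': 55.7234, 'cx': 316.888, 'cy': 234.6004, 'k1': -0.096, 'extrinsics': [[-0.9459, -0.2486, 0.2086, 0.2678], [-0.3243, 0.7053, -0.6304, 0.81], [0.0096, -0.6639, -0.7477, 1.1036], [0.0, 0.0, 0.0, 1.0]]}
top {'fov_y': 46.6249, 'cx': 314.1155, 'cy': 252.6663, 'k1': 0.0497, 'extrinsics': [[-0.0146, -0.9887, 0.1492, 0.2846], [-0.9997, 0.0175, 0.0179, -0.0235], [-0.0203, -0.1489, -0.9886, 1.7074], [0.0, 0.0, 0.0, 1.0]]}
{'fov_y': 62.4959, 'cx': 313.2079, 'cy': 239.1564, 'k1': -0.0824, 'T_tool_cam': [[0.0001, -0.967, -0.2547, 0.0696], [1.0, 0.0002, -0.0002, -0.0008], [0.0003, -0.2547, 0.967, -0.1749], [0.0, 0.0, 0.0, 1.0]]}
```

View pics/side0.png

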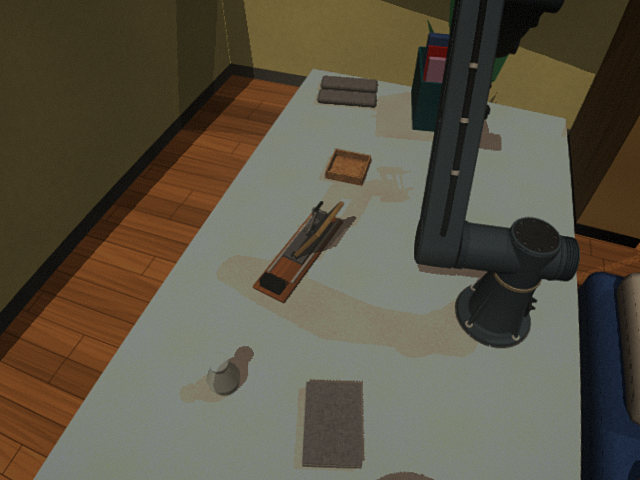

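View pics/top0.png

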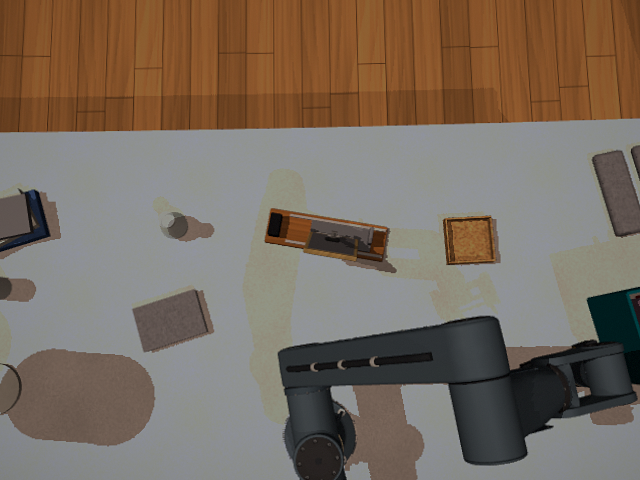

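Side: dock spans about (255,290) (post) to (350,205). Top: dock spans (265,210) to (390,262), with the post on the left at (275,224). I'll enlarge both around the dock.

```bash
python3 - <<'E'
import cv2
a=cv2.imread("pics/top0.png")[195:275,255:405];cv2.imwrite("pics/topz.png",cv2.convertScaleAbs(cv2.resize(a,(750,400),interpolation=cv2.INTER_CUBIC),alpha=1.6))
a=cv2.imread("pics/side0.png")[190:310,240:370];cv2.imwrite("pics/sidez.png",cv2.convertScaleAbs(cv2.resize(a,(650,600),interpolation=cv2.INTER_CUBIC),alpha=1.6))
E
```

```text
(no output)
```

View pics/topz.png

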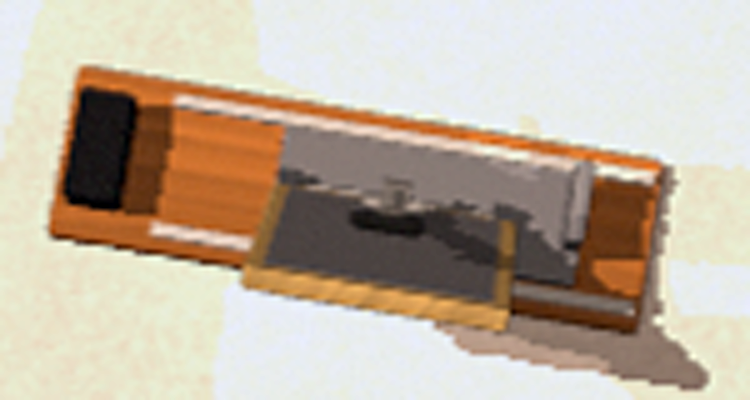

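View pics/sidez.png

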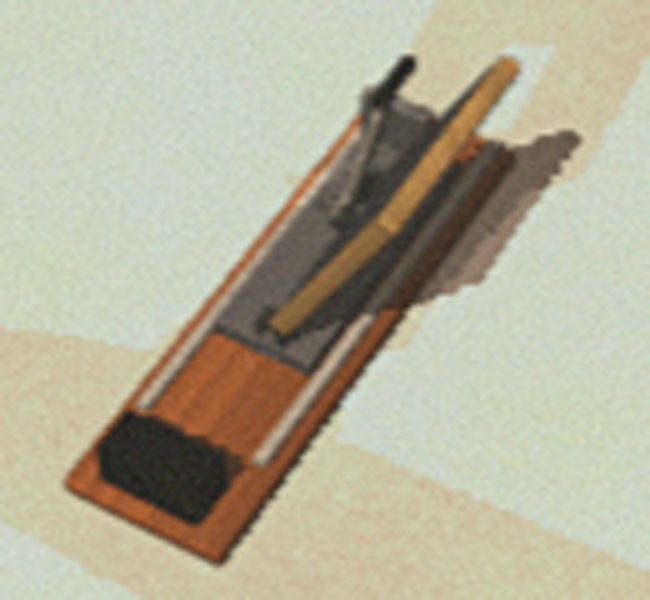

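Top zoom: plate corners are (80,66), (50,235), (662,160) and (638,325). The frame's top edge runs (249,277) to (504,317), and the foot is at (388,220). Side zoom: plate corners (65,485) and (222,560), frame top corners (385,222) and (510,65), foot (391,80). Next I'll fit the dock pose to these.

```bash
cat >h.py <<'E'
import numpy as np,json,cv2
from scipy.spatial.transform import Rotation as R
def proj(c,P,E=None):
    E=np.array(c["extrinsics"]) if E is None else E
    p=(np.atleast_2d(P)-E[:3,3])@E[:3,:3]; s=p[:,:2]/p[:,2:]
    f=240/np.tan(np.radians(c["fov_y"])/2)
    s=s*(1+c["k1"]*(s**2).sum(1,keepdims=True))
    return s*f+[c["cx"],c["cy"]]
def dock(D,L):  # D=x,y,yaw ; L local
    c,s=np.cos(D[2]),np.sin(D[2]);L=np.atleast_2d(L)
    return L@np.array([[c,s,0],[-s,c,0],[0,0,1]])+[D[0],D[1],0]
def frame(c,a,L): # frame-local point -> dock local
    t=0.5-a;L=np.atleast_2d(L)
    return L@np.array([[np.cos(t),0,np.sin(t)],[0,1,0],[-np.sin(t),0,np.cos(t)]])+[0,c,.035]
def kick(c,a,k,y=0,r=.118):
    t=.25+k
    return frame(c,a,[.018+r*np.sin(t),y,.06+r*np.cos(t)])
E
python3 - <<'E'
from h import *
from scipy.optimize import least_squares
T,S=[json.load(open(n+".json")) for n in("top","side")]
z=lambda u,o:(np.array(u)+.5)/5-.5+o
tz=z([(80,66),(50,235),(662,160),(249,277),(504,317),(388,220)],[255,195])
sz=z([(65,485),(222,560),(385,222),(510,65),(391,80)],[240,190])
def res(p):
    D,c=p[:3],p[3]
    pl=[[.06,.185,.014],[-.05,.185,.014],[.06,-.185,.014]]
    fr=np.vstack([frame(c,0,[[0,.075,.17],[0,-.075,.17]]),kick(c,0,0)])
    a=proj(T,dock(D,np.vstack([pl,fr])))-tz; b=proj(S,dock(D,np.vstack([pl[:2],fr])))-sz
    return np.vstack([a,b]).ravel()
r=least_squares(res,[.63,-.05,-.17,0.],loss="soft_l1");print(r.x.round(4));print(res(r.x).reshape(-1,2).round(1))
D,c=r.x[:3],r.x[3]
for n,l in dict(push=[0,c-.115,.052],top=frame(c,0,[0,0,.17])[0],tip=kick(c,0,0)[0]).items():print(n,dock(D,l).round(4))
np.save("D.npy",r.x)
E
```

```text
[ 0.5942 -0.0289 -0.1749 -0.024 ]
[[-0.7 -0.5]
 [-0.7  0.1]
 [ 0.8 -1.2]
 [-1.7 -0.1]
 [ 1.   0.3]
 [-0.4 -0. ]
 [-0.5 -1. ]
 [ 0.2 -0.4]
 [ 0.7  0.9]
 [ 0.7 -1.4]
 [ 0.2  0.3]]
push [[ 0.57   -0.1658  0.052 ]]
top [[ 0.5098 -0.0384  0.1842]]
tip [[ 0.5485 -0.0452  0.2106]]
```

Residuals are about 1 px and the foot offset matches the data given, so the fit is good. Next, a small planner to turn targets into rows.

```bash
cat >>h.py <<'E'
D=np.load("D.npy") if __import__("os").path.exists("D.npy") else None
def rot(b=0,g=0):
    """tool x along dock +y, z down; b tilts the tip to dock +y, g tilts the tip to dock +x"""
    B=np.array([[0,1,0],[1,0,0],[0,0,-1]]).T.astype(float)  # cols: tool x,y,z in dock axes
    return R.from_euler("z",D[2])*R.from_euler("y",-g)*R.from_euler("x",b)*R.from_matrix(B)
def plan(o,waypts):
    """waypts: (dock xyz, R, rows); prints tool-axis rows, chaining the exact rounded commands"""
    p,r=np.array(o["position"]),R.from_quat(o["tool_rot"])
    for P,Q,n in waypts:
        W=dock(D,P)[0];p0,r0=p.copy(),r;rv=(r0.inv()*Q).as_rotvec()
        for i in range(1,n+1):
            pt=p0+(W-p0)*i/n;rt=r0*R.from_rotvec(rv*i/n)
            d=np.round(r.inv().apply(pt-p)*100,2);w=np.round((r.inv()*rt).as_rotvec(degrees=True),1)
            p=p+r.apply(d/100);r=r*R.from_rotvec(w,degrees=True)
            print(d.tolist(),w.tolist(),"" if i<n else "<- end %s"%p.round(3))
def state():
    from rig import robot
    o=robot.get_obs();Wp=np.array(o["position"]);c,s=np.cos(D[2]),np.sin(D[2]);d=Wp-[D[0],D[1],0]
    print("t",round(o["time"],2),"dock",np.round([c*d[0]+s*d[1],-s*d[0]+c*d[1],d[2]],4),"F",np.round(o["ft_force"],1),"w",round(o["grip_width"],4))
    return o
E
python3 - <<'E'
from h import *
o=state(); plan(o,[([0,-.23,.2],rot(.35),14),([0,-.183,.055],rot(.35),5)])
E
```

```text
t 0.15 dock [-0.2854 -0.6199  0.2084] F [-0.2 -0.2 -0.3] w 0.0872
[3.14, -1.44, 0.06] [0.8, 1.3, -4.3] 
[3.23, -1.19, 0.16] [0.7, 1.3, -4.3] 
[3.31, -0.95, 0.24] [0.8, 1.3, -4.3] 
[3.37, -0.69, 0.33] [0.7, 1.3, -4.3] 
[3.4, -0.43, 0.41] [0.8, 1.2, -4.3] 
[3.41, -0.18, 0.49] [0.7, 1.3, -4.3] 
[3.41, 0.1, 0.56] [0.8, 1.3, -4.3] 
[3.37, 0.35, 0.64] [0.7, 1.3, -4.3] 
[3.32, 0.61, 0.71] [0.8, 1.3, -4.3] 
[3.25, 0.87, 0.78] [0.7, 1.3, -4.3] 
[3.16, 1.12, 0.83] [0.8, 1.3, -4.3] 
[3.04, 1.37, 0.89] [0.7, 1.3, -4.3] 
[2.91, 1.6, 0.93] [0.8, 1.3, -4.3] 
[2.76, 1.82, 0.98] [0.8, 1.3, -4.3] <- end [ 0.554 -0.255  0.2  ]
[-0.11, 0.0, 3.05] [-0.0, -0.0, 0.0] 
[-0.12, 0.01, 3.04] [-0.0, -0.0, 0.0] 
[-0.11, -0.0, 3.05] [-0.0, -0.0, 0.0] 
[-0.11, 0.0, 3.05] [-0.0, -0.0, 0.0] 
[-0.11, 0.01, 3.04] [-0.0, -0.0, 0.0] <- end [ 0.562 -0.209  0.055]
```

Request:
move_arm([
  {"hand":0,"travel":[3.1,-1.4,0.1],"twist":[0.8,1.3,-4.3]},
  {"hand":0,"travel":[3.2,-1.2,0.2],"twist":[0.7,1.3,-4.3]},
  {"hand":0,"travel":[3.3,-1.0,0.2],"twist":[0.8,1.3,-4.3]},
  {"hand":0,"travel":[3.4,-0.7,0.3],"twist":[0.7,1.3,-4.3]},
  {"hand":0,"travel":[3.4,-0.4,0.4],"twist":[0.8,1.2,-4.3]},
])

```text
time: 0.57
position: [0.3302, -0.4696, 0.2057]
tool_rot: [0.935, 0.349, 0.05, -0.042]
ft_force: [-0.0, -0.4, 0.9]
grip_width: 0.0615
grip_force: 0.0
```

Request:
move_arm([
  {"hand":0,"travel":[3.4,-0.2,0.5],"twist":[0.7,1.3,-4.3]},
  {"hand":0,"travel":[3.4,0.1,0.6],"twist":[0.8,1.3,-4.3]},
  {"hand":0,"travel":[3.4,0.4,0.6],"twist":[0.7,1.3,-4.3]},
  {"hand":0,"travel":[3.3,0.6,0.7],"twist":[0.8,1.3,-4.3]},
  {"hand":0,"travel":[3.2,0.9,0.8],"twist":[0.7,1.3,-4.3]},
])

```text
time: 0.98
position: [0.4551, -0.351, 0.2023]
tool_rot: [0.847, 0.515, 0.098, -0.082]
ft_force: [-0.3, 0.4, -0.0]
grip_width: 0.0282
grip_force: 0.0
```

Request:
move_arm([
  {"hand":0,"travel":[3.2,1.1,0.8],"twist":[0.8,1.3,-4.3]},
  {"hand":0,"travel":[3.0,1.4,0.9],"twist":[0.7,1.3,-4.3]},
  {"hand":0,"travel":[2.9,1.6,0.9],"twist":[0.8,1.3,-4.3]},
  {"hand":0,"travel":[2.8,1.8,1.0],"twist":[0.8,1.3,-4.3]},
  {"hand":0,"travel":[0,0,0],"twist":[0,0,0]},
])

```text
time: 1.4
position: [0.5573, -0.2523, 0.1997]
tool_rot: [0.752, 0.636, 0.134, -0.113]
ft_force: [0.1, -0.1, -0.6]
grip_width: 0.0015
grip_force: 0.0
```

```bash
python3 - <<'E'
from h import *
from rig import robot
o=state(); print((rot(.35).inv()*R.from_quat(o["tool_rot"])).as_rotvec(degrees=True).round(1));plan(o,[([0,-.183,.055],rot(.35),5)])
c=robot.camera("wrist");f=c["frame"];cv2.imwrite("pics/w1.png",f[...,::-1])
E
```

```text
t 1.4 dock [ 0.0025 -0.2264  0.1997] F [ 0.1 -0.1 -0.6] w 0.0015
[ 0.1  0.2 -0.5]
[-0.19, -0.05, 3.02] [-0.0, -0.0, 0.1] 
[-0.18, -0.04, 3.01] [-0.0, -0.1, 0.1] 
[-0.18, -0.05, 3.02] [-0.0, 0.0, 0.1] 
[-0.18, -0.05, 3.02] [-0.1, -0.0, 0.1] 
[-0.18, -0.05, 3.01] [0.0, -0.1, 0.1] <- end [ 0.562 -0.209  0.055]
```

View pics/w1.png

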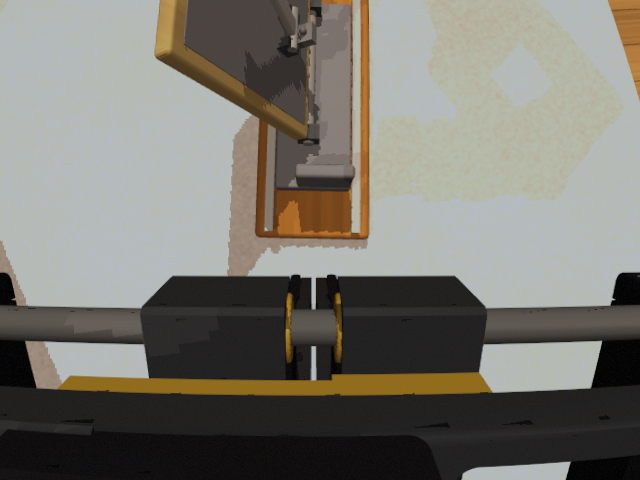

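The wrist view shows the dock's near corners at (257,237) and (368,239), the end plate from (297,165) to (353,187), and the frame's near top corner at (165,52). I'll check the model against these.

```bash
cat >>h.py <<'E'
TC=np.array([[0.0001,-0.967,-0.2547,0.0696],[1,.0002,-.0002,-.0008],[.0003,-.2547,.967,-.1749],[0,0,0,1]])
WC=dict(fov_y=62.4959,cx=313.2079,cy=239.1564,k1=-.0824)
def wproj(o,P):
    E=np.eye(4);E[:3,:3]=R.from_quat(o["tool_rot"]).as_matrix();E[:3,3]=o["position"]
    return proj(WC,P,E@TC)
E
python3 - <<'E'
from h import *
o=state();c=np.load("D.npy")[3]
pts=dict(cornL=[-.05,-.185,.014],cornR=[.06,-.185,.014],plTopL=[-.025,c-.115,.07],plTopR=[.025,c-.115,.07],plTopRin=[.025,c-.103,.07],frTopBack=frame(c,0,[.007,-.075,.17])[0],frTopFront=frame(c,0,[-.007,-.075,.17])[0],frBot=frame(c,0,[.007,-.075,0])[0])
for k,v in pts.items():print(k,wproj(o,dock(D,v)).round(0))
E
```

```text
t 1.45 dock [ 0.0008 -0.2287  0.1995] F [-0.1  0.2  0.3] w 0.001
cornL [[261. 235.]]
cornR [[377. 236.]]
plTopL [[284. 172.]]
plTopR [[344. 173.]]
plTopRin [[344. 159.]]
frTopBack [[178.  47.]]
frTopFront [[160.  54.]]
frBot [[321. 139.]]
```

Request:
move_arm([
  {"hand":0,"travel":[-0.1,0.2,3.0],"twist":[0,0,0]},
  {"hand":0,"travel":[-0.1,0.2,3.0],"twist":[0,0,0]},
  {"hand":0,"travel":[-0.1,0.1,3.0],"twist":[0,0,0]},
  {"hand":0,"travel":[-0.1,0.1,3.0],"twist":[0,0,0]},
  {"hand":0,"travel":[-0.1,0.1,3.0],"twist":[0,0,0]},
])

```text
time: 1.87
position: [0.568, -0.2129, 0.0565]
tool_rot: [0.755, 0.633, 0.133, -0.111]
ft_force: [0.8, -0.4, 0.3]
grip_width: 0.0001
grip_force: 0.0
```

```bash
python3 - <<'E'
from h import *
o=state(); plan(o,[([.008,-.10,.055],rot(.35),10)])
E
```

```text
t 1.87 dock [ 0.0062 -0.1857  0.0565] F [ 0.8 -0.4  0.3] w 0.0001
[0.8, 0.02, 0.31] [0.0, 0.0, -0.0] 
[0.8, 0.01, 0.3] [0.0, 0.0, -0.0] 
[0.8, 0.02, 0.31] [0.0, 0.0, -0.0] 
[0.8, 0.02, 0.31] [0.0, 0.0, -0.0] 
[0.8, 0.02, 0.3] [0.0, 0.1, -0.0] 
[0.8, 0.01, 0.31] [0.0, -0.0, -0.0] 
[0.8, 0.02, 0.31] [0.0, -0.0, -0.0] 
[0.8, 0.02, 0.31] [0.0, -0.0, -0.0] 
[0.8, 0.02, 0.3] [0.0, 0.0, -0.1] 
[0.8, 0.02, 0.31] [0.0, 0.0, 0.0] <- end [ 0.585 -0.129  0.055]
```

Request:
move_arm([
  {"hand":0,"travel":[0.8,0,0.3],"twist":[0,0,0]},
  {"hand":0,"travel":[0.8,0,0.3],"twist":[0,0,0]},
  {"hand":0,"travel":[0.8,0,0.3],"twist":[0,0,0]},
  {"hand":0,"travel":[0.8,0,0.3],"twist":[0,0,0]},
  {"hand":0,"travel":[0.8,0,0.3],"twist":[0,0,0]},
])

```text
time: 2.28
position: [0.5773, -0.1702, 0.0593]
tool_rot: [0.754, 0.633, 0.133, -0.11]
ft_force: [-0.4, -1.3, 0.5]
grip_width: 0.0006
grip_force: 0.0
```

Request:
move_arm([
  {"hand":0,"travel":[0.8,0,0.3],"twist":[0,0,0]},
  {"hand":0,"travel":[0.8,0,0.3],"twist":[0,0,0]},
  {"hand":0,"travel":[0.8,0,0.3],"twist":[0,0,0]},
  {"hand":0,"travel":[0.8,0,0.3],"twist":[0,0,0]},
  {"hand":0,"travel":[0.8,0,0.3],"twist":[0,0,0]},
])

```text
time: 2.7
position: [0.5849, -0.1279, 0.0585]
tool_rot: [0.754, 0.633, 0.134, -0.11]
ft_force: [-0.1, -1.5, 7.1]
grip_width: 0.0003
grip_force: 3.8
```

```bash
python3 - <<'E'
from h import *
o=state(); plan(o,[([.008,-.04,.055],rot(.35),10)])
E
```

```text
t 2.7 dock [ 0.008  -0.099   0.0585] F [-0.1 -1.5  7.1] w 0.0003
[0.54, -0.0, 0.23] [0.0, 0.0, 0.0] 
[0.55, -0.0, 0.24] [0.0, 0.0, 0.0] 
[0.54, -0.0, 0.23] [0.0, 0.0, 0.0] 
[0.54, -0.0, 0.24] [0.1, 0.0, 0.0] 
[0.55, 0.0, 0.23] [-0.0, 0.1, 0.0] 
[0.54, 0.0, 0.24] [-0.0, -0.0, 0.1] 
[0.54, -0.0, 0.23] [0.0, -0.0, -0.0] 
[0.54, -0.0, 0.24] [0.0, -0.0, -0.0] 
[0.55, -0.0, 0.23] [0.0, -0.0, -0.0] 
[0.54, -0.0, 0.24] [0.1, 0.0, -0.0] <- end [ 0.595 -0.07   0.055]
```

```bash
python3 - <<'E'
from h import *
from rig import robot
a=robot.camera("side")["frame"][190:310,240:370];b=robot.camera("wrist")["frame"][:400]
cv2.imwrite("pics/m2.png",cv2.convertScaleAbs(np.hstack([cv2.resize(a,(390,360),interpolation=cv2.INTER_CUBIC),cv2.resize(b,(410,256))[:360] if 0 else np.pad(cv2.resize(b,(400,250)),((0,110),(0,0),(0,0)))])[...,::-1],alpha=1.5))
state()
E
```

```text
t 2.8 dock [ 0.0077 -0.0973  0.0585] F [1.  0.3 5.3] w 0.0007
```

View pics/m2.png

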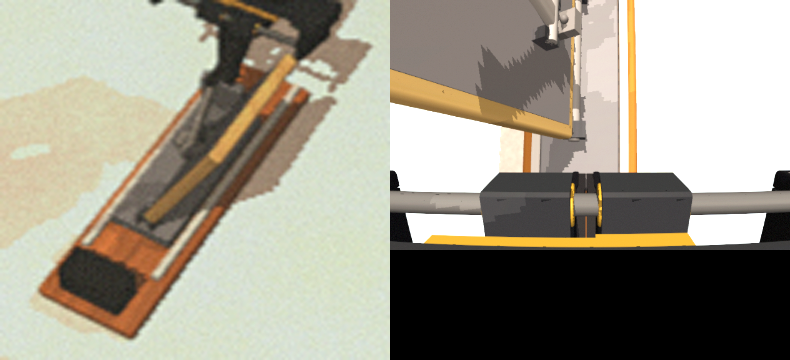

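The side crop shows the carriage has moved towards the post. The wrist view puts the frame's bottom near corner at about (304,218) in full pixels. I'll use that to work out the carriage position.

```bash
python3 - <<'E'
from h import *
o=state()
for c in (-.024,-.01,0,.01,.02,.03):print(c,wproj(o,dock(D,frame(c,0,[.007,-.075,0]))).round(),wproj(o,dock(D,frame(c,0,[.007,-.075,.17]))).round(), "gap face-tcp",round(c-.115+.097,3))
E
```

```text
t 2.8 dock [ 0.0077 -0.0973  0.0585] F [1.  0.3 5.3] w 0.0007
-0.024 [[312. 289.]] [[-152.  309.]] gap face-tcp -0.042
-0.01 [[312. 263.]] [[-147.  230.]] gap face-tcp -0.028
0 [[312. 244.]] [[-141.  175.]] gap face-tcp -0.018
0.01 [[312. 225.]] [[-133.  122.]] gap face-tcp -0.008
0.02 [[312. 206.]] [[-123.   72.]] gap face-tcp 0.002
0.03 [[312. 188.]] [[-111.   24.]] gap face-tcp 0.012
```

```bash
python3 - <<'E'
from h import *
S=json.load(open("side.json"));o=state()
for c in (-.024,0,.01,.02,.03,.04):print(c,proj(S,dock(D,np.vstack([frame(c,0,[[0,.075,.17],[0,-.075,.17],[0,.075,0]]),[[0,c-.115,.07]]]))).round(1).tolist())
r=R.from_quat(o["tool_rot"]);tip=np.array(o["position"])+r.apply([.0095,0,.014]);print("tip",proj(S,tip),tip)
E
```

```text
t 2.8 dock [ 0.0077 -0.0973  0.0585] F [1.  0.3 5.3] w 0.0007
-0.024 [[317.3, 234.9], [342.3, 201.2], [293.1, 257.8], [323.3, 210.5]]
0 [[312.9, 240.7], [338.5, 206.3], [288.9, 263.3], [319.7, 215.2]]
0.01 [[311.1, 243.2], [336.9, 208.4], [287.2, 265.6], [318.2, 217.2]]
0.02 [[309.3, 245.7], [335.3, 210.6], [285.4, 267.9], [316.7, 219.2]]
0.03 [[307.4, 248.2], [333.7, 212.8], [283.6, 270.3], [315.1, 221.2]]
0.04 [[305.5, 250.8], [332.0, 215.0], [281.9, 272.7], [313.6, 223.2]]
tip [[312.73908891 225.24233597]] [ 0.58724963 -0.11258324  0.04857271]
```

```bash
python3 - <<'E'
from h import *
from rig import robot
a=robot.camera("side")["frame"][180:260,290:370];b=robot.camera("top")["frame"][195:275,290:405]
cv2.imwrite("pics/m3.png",cv2.convertScaleAbs(np.hstack([cv2.resize(a,(330,330),interpolation=cv2.INTER_CUBIC),cv2.resize(b,(470,330),interpolation=cv2.INTER_CUBIC)])[...,::-1],alpha=2))
E
```

```text
(no output)
```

View pics/m3.png

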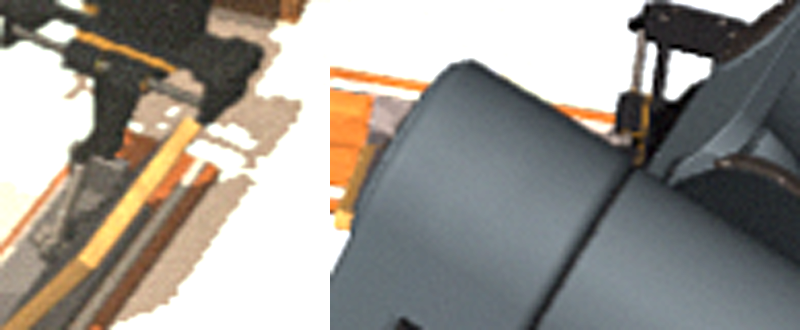

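The finger is behind the end plate, whose top edge is at (75–120,160) in the left crop, so it is pushing in the right place. I'll carry on, rising slightly to relieve the vertical load.

Request:
move_arm([
  {"hand":0,"travel":[0.1,0,-0.4],"twist":[0,0,0]},
  {"hand":0,"travel":[0.6,0,0.2],"twist":[0,0,0]},
  {"hand":0,"travel":[0.6,0,0.2],"twist":[0,0,0]},
  {"hand":0,"travel":[0.6,0,0.2],"twist":[0,0,0]},
  {"hand":0,"travel":[0.6,0,0.2],"twist":[0,0,0]},
])

```text
time: 3.32
position: [0.5876, -0.1026, 0.0613]
tool_rot: [0.754, 0.633, 0.133, -0.112]
ft_force: [-0.3, -0.3, -0.0]
grip_width: 0.0004
grip_force: 0.0
```

```bash
python3 - <<'E'
from h import *
o=state(); print(o["moment"]); plan(o,[([.008,-.04,.06],rot(.35),5)])
E
```

```text
t 3.32 dock [ 0.0063 -0.0737  0.0613] F [-0.3 -0.3 -0. ] w 0.0004
[-1.82307455e-01 -7.86136313e-02 -1.49595532e-04]
[0.62, 0.04, 0.26] [-0.0, 0.0, 0.0] 
[0.63, 0.03, 0.25] [-0.0, 0.0, 0.0] 
[0.62, 0.04, 0.26] [-0.0, 0.0, 0.0] 
[0.63, 0.03, 0.25] [-0.1, 0.0, 0.0] 
[0.62, 0.03, 0.26] [0.0, 0.0, 0.0] <- end [ 0.595 -0.07   0.06 ]
```

```bash
python3 - <<'E'
from h import *
from rig import robot
a=robot.camera("side")["frame"][180:280,270:350];b=robot.camera("wrist")["frame"][100:400,170:470]
cv2.imwrite("pics/m4.png",cv2.convertScaleAbs(np.hstack([cv2.resize(a,(480,600),interpolation=cv2.INTER_CUBIC),np.pad(b,((0,300),(0,0),(0,0)))])[...,::-1],alpha=1.6))
E
```

```text
(no output)
```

View pics/m4.png

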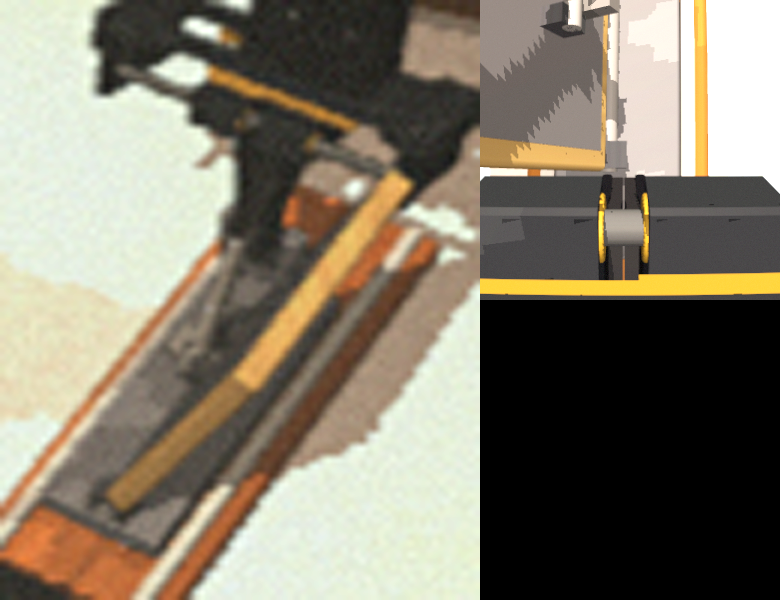

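```bash
python3 - <<'E'
from h import *
S=json.load(open("side.json"));o=state()
for c in (0,.01,.02,.03,.04):print(c,wproj(o,dock(D,frame(c,0,[[.007,-.075,0],[0,-.065,0]]))).round().tolist(),"plate outer/inner top",wproj(o,dock(D,[[0,c-.115,.07],[0,c-.103,.07],[.02,c-.103,.07]])).round().tolist())
r=R.from_quat(o["tool_rot"])
for l in ([.0095,0,.014],[-.0095,0,.014],[.0095,0,-.03],[.0095,0,-.056],[.0375,0,-.056]):
    t=np.array(o["position"])+r.apply(l);print(l,((proj(S,t)-[270,180])*6).round(),t.round(3),wproj(o,t).round())
E
```

```text
t 3.42 dock [ 0.0059 -0.0729  0.0614] F [-0.7  0.2  0.6] w 0.0005
0 [[315.0, 290.0], [304.0, 271.0]] plate outer/inner top [[302.0, 382.0], [302.0, 355.0], [346.0, 355.0]]
0.01 [[315.0, 271.0], [304.0, 253.0]] plate outer/inner top [[302.0, 360.0], [302.0, 333.0], [346.0, 333.0]]
0.02 [[315.0, 252.0], [304.0, 234.0]] plate outer/inner top [[302.0, 337.0], [302.0, 310.0], [346.0, 310.0]]
0.03 [[315.0, 234.0], [304.0, 216.0]] plate outer/inner top [[302.0, 315.0], [302.0, 288.0], [346.0, 288.0]]
0.04 [[315.0, 215.0], [304.0, 198.0]] plate outer/inner top [[302.0, 292.0], [302.0, 266.0], [346.0, 266.0]]
[0.0095, 0, 0.014] [[237. 299.]] [ 0.59  -0.088  0.051] [[315. 259.]]
[-0.0095, 0, 0.014] [[253. 285.]] [ 0.587 -0.106  0.045] [[315. 294.]]
[0.0095, 0, -0.03] [[251. 226.]] [ 0.587 -0.103  0.093] [[315. 293.]]
[0.0095, 0, -0.056] [[259. 181.]] [ 0.586 -0.112  0.117] [[316. 323.]]
[0.0375, 0, -0.056] [[234. 201.]] [ 0.59  -0.086  0.127] [[316. 242.]]
```

The carriage moved about 33 mm, but the finger then slipped past the plate. I'll lift out, back off and look.

```bash
python3 - <<'E'
from h import *
o=state(); plan(o,[([.008,-.075,.125],rot(.35),2),([.010,-.185,.125],rot(.2),3)])
E
```

```text
t 3.42 dock [ 0.0059 -0.0729  0.0614] F [-0.7  0.2  0.6] w 0.0005
[0.99, 0.1, -3.03] [-0.1, 0.0, 0.1] 
[0.99, 0.1, -3.02] [-0.0, 0.0, 0.0] <- end [ 0.589 -0.104  0.125]
[-3.44, 0.07, -1.26] [-0.0, -2.9, 0.0] 
[-3.51, 0.06, -1.08] [-0.0, -2.8, 0.0] 
[-3.55, 0.07, -0.91] [-0.0, -2.9, 0.0] <- end [ 0.572 -0.213  0.125]
```

Request:
move_arm([
  {"hand":0,"travel":[1.0,0.1,-3.0],"twist":[0,0,0]},
  {"hand":0,"travel":[1.0,0.1,-3.0],"twist":[0,0,0]},
  {"hand":0,"travel":[-3.4,0.1,-1.2],"twist":[0,-2.9,0]},
  {"hand":0,"travel":[-3.5,0.1,-1.1],"twist":[0,-2.8,0]},
  {"hand":0,"travel":[-3.6,0.1,-0.9],"twist":[0,-2.9,0]},
])

```text
time: 3.83
position: [0.5736, -0.2154, 0.1254]
tool_rot: [0.762, 0.64, 0.075, -0.062]
ft_force: [-0.1, -0.1, -0.3]
grip_width: 0.0004
grip_force: 0.0
```

```bash
python3 - <<'E'
from h import *
from rig import robot
o=state()
for c in (-.024,.0,.01,.02):print(c,wproj(o,dock(D,[[-.015,c-.115,.07],[-.015,c-.103,.07],[-.015,c-.115,.045],[-.015,c-.115,.028]])).round().tolist(),wproj(o,dock(D,frame(c,0,[.007,-.075,0]))).round().tolist())
print(wproj(o,dock(D,[[-.05,-.185,.014],[.06,-.185,.014]])).round().tolist())
b=robot.camera("wrist")["frame"][:300]
cv2.imwrite("pics/m5.png",cv2.convertScaleAbs(b[...,::-1],alpha=1.3))
E
```

```text
t 3.83 dock [ 0.0121 -0.1872  0.1254] F [-0.1 -0.1 -0.3] w 0.0004
-0.024 [[270.0, 192.0], [270.0, 172.0], [274.0, 194.0], [276.0, 195.0]] [[306.0, 136.0]]
0.0 [[270.0, 152.0], [270.0, 132.0], [274.0, 158.0], [276.0, 161.0]] [[306.0, 100.0]]
0.01 [[270.0, 135.0], [270.0, 115.0], [274.0, 143.0], [276.0, 147.0]] [[306.0, 86.0]]
0.02 [[270.0, 119.0], [270.0, 99.0], [274.0, 128.0], [276.0, 133.0]] [[306.0, 71.0]]
[[232.0, 257.0], [378.0, 257.0]]
```

View pics/m5.png

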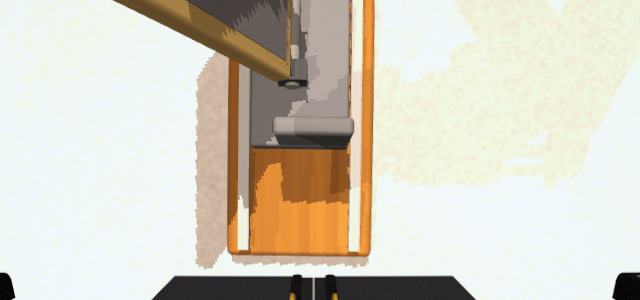

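Face at -0.105 and height agree with the model (plate top spans columns 272–354, rows 117–148). The finger must have ridden over the top, so I'll go lower, centred on the plate (x≈0.011).

```bash
python3 - <<'E'
from h import *
o=state(); plan(o,[([.011,-.165,.037],rot(.2),5),([.011,-.12,.037],rot(.2),5)])
for z in (.02,.014,0,-.012,-.02): print(z,wproj(o,np.array(o["position"])+R.from_quat(o["tool_rot"]).apply([[0,0,z],[.0095,.006,z]])).round().tolist())
E
```

```text
t 3.88 dock [ 0.0137 -0.1938  0.1254] F [ 1.2 -2.8 -0.3] w 0.0006
[0.24, -0.06, 1.85] [0.1, 0.1, 0.0] 
[0.23, -0.06, 1.84] [0.0, 0.2, 0.0] 
[0.22, -0.06, 1.85] [0.1, 0.1, 0.0] 
[0.23, -0.06, 1.84] [0.0, 0.1, 0.0] 
[0.22, -0.05, 1.85] [0.1, 0.2, 0.0] <- end [ 0.576 -0.193  0.037]
[0.88, -0.0, 0.18] [-0.0, -0.0, 0.0] 
[0.88, -0.0, 0.18] [-0.0, -0.0, 0.0] 
[0.88, -0.0, 0.18] [-0.0, -0.0, 0.0] 
[0.88, -0.0, 0.18] [-0.0, -0.0, 0.0] 
[0.89, -0.0, 0.18] [-0.0, -0.0, 0.0] <- end [ 0.584 -0.149  0.037]
0.02 [[315.0, 273.0], [327.0, 256.0]]
0.014 [[315.0, 277.0], [327.0, 259.0]]
0 [[315.0, 287.0], [328.0, 268.0]]
-0.012 [[315.0, 297.0], [329.0, 277.0]]
-0.02 [[315.0, 305.0], [330.0, 284.0]]
```

The wrist view puts the closed fingertips about 12 mm behind the TCP, which explains riding over at TCP z 0.0585. Lower to TCP z ≈ 0.034.

Request:
move_arm([
  {"hand":0,"travel":[0.2,-0.1,1.9],"twist":[0,0,0]},
  {"hand":0,"travel":[0.2,-0.1,1.9],"twist":[0,0.2,0]},
  {"hand":0,"travel":[0.2,0,1.9],"twist":[0,0.2,0]},
  {"hand":0,"travel":[0.2,0,1.9],"twist":[0,0.2,0]},
  {"hand":0,"travel":[0.2,0,1.8],"twist":[0,0,0]},
])

```text
time: 4.3
position: [0.5762, -0.1851, 0.0333]
tool_rot: [0.762, 0.639, 0.08, -0.068]
ft_force: [1.7, 0.2, 0.4]
grip_width: 0.0004
grip_force: 0.0
```

Request:
move_arm([
  {"hand":0,"travel":[0.9,0,0.1],"twist":[0,0,0]},
  {"hand":0,"travel":[0.9,0,0.1],"twist":[0,0,0]},
  {"hand":0,"travel":[0.9,0,0.2],"twist":[0,0,0]},
  {"hand":0,"travel":[0.9,0,0.2],"twist":[0,0,0]},
  {"hand":0,"travel":[0.9,0,0.2],"twist":[0,0,0]},
])

```text
time: 4.72
position: [0.5854, -0.1401, 0.0373]
tool_rot: [0.761, 0.64, 0.08, -0.066]
ft_force: [-0.5, -2.1, 1.4]
grip_width: 0.0008
grip_force: 1.2
```

Request:
move_arm([
  {"hand":0,"travel":[0.7,0,0.1],"twist":[0,0,0]},
  {"hand":0,"travel":[0.7,0,0.1],"twist":[0,0,0]},
  {"hand":0,"travel":[0.7,0,0.1],"twist":[0,0,0]},
  {"hand":0,"travel":[0.7,0,0.1],"twist":[0,0,0]},
  {"hand":0,"travel":[0.7,0,0.1],"twist":[0,0,0]},
])

```text
time: 5.13
position: [0.5909, -0.1079, 0.0384]
tool_rot: [0.761, 0.641, 0.078, -0.065]
ft_force: [-4.1, -14.3, -2.1]
grip_width: 0.0006
grip_force: 6.6
```

```bash
python3 - <<'E'
from h import *
o=state(); plan(o,[([.011,-.03,.036],rot(.2),10)])
E
```

```text
t 5.13 dock [ 0.0104 -0.0784  0.0384] F [ -4.1 -14.3  -2.1] w 0.0006
[0.47, 0.01, 0.12] [0.0, -0.0, 0.0] 
[0.47, 0.0, 0.12] [0.0, -0.0, 0.0] 
[0.47, 0.01, 0.12] [0.0, -0.1, 0.1] 
[0.47, 0.01, 0.12] [0.0, 0.0, -0.0] 
[0.47, 0.0, 0.12] [0.0, -0.0, 0.0] 
[0.46, 0.01, 0.12] [0.1, -0.0, 0.0] 
[0.47, 0.01, 0.12] [-0.0, -0.0, 0.0] 
[0.47, 0.0, 0.12] [-0.0, -0.1, 0.1] 
[0.47, 0.01, 0.12] [-0.0, 0.0, -0.0] 
[0.47, 0.0, 0.12] [-0.0, -0.0, 0.0] <- end [ 0.6   -0.06   0.036]
```

At the ridge (about 15 N). Continue gently.

Request:
move_arm([
  {"hand":0,"travel":[0.3,0,0.1],"twist":[0,0,0]},
  {"hand":0,"travel":[0.3,0,0.1],"twist":[0,0,0]},
  {"hand":0,"travel":[0.3,0,0],"twist":[0,0,0]},
  {"hand":0,"travel":[0.2,0,0],"twist":[0,0,0]},
])

```text
time: 5.47
position: [0.5927, -0.0964, 0.0386]
tool_rot: [0.761, 0.64, 0.079, -0.065]
ft_force: [-1.9, -11.4, -2.0]
grip_width: 0.0004
grip_force: 5.6
```

Request:
move_arm([
  {"hand":0,"travel":[0.2,0,0],"twist":[0,0,0]},
  {"hand":0,"travel":[0,0,0],"twist":[0,0,0]},
  {"hand":0,"travel":[0,0,0],"twist":[0,0,0]},
])

```text
time: 5.72
position: [0.5927, -0.0964, 0.0387]
tool_rot: [0.761, 0.64, 0.078, -0.065]
ft_force: [-3.3, -11.9, -2.1]
grip_width: 0.0005
grip_force: 5.9
```

```bash
python3 - <<'E'
from h import *
o=state()
E
```

```text
t 5.72 dock [ 0.0103 -0.0667  0.0387] F [ -3.3 -11.9  -2.1] w 0.0005
```

Request:
move_arm([
  {"hand":0,"travel":[0.2,0,0],"twist":[0,0,0]},
  {"hand":0,"travel":[0.2,0,0],"twist":[0,0,0]},
  {"hand":0,"travel":[0,0,0],"twist":[0,0,0]},
])

```text
time: 5.97
position: [0.5929, -0.0962, 0.0388]
tool_rot: [0.761, 0.642, 0.076, -0.062]
ft_force: [-5.3, -20.8, -5.2]
grip_width: 0.0003
grip_force: 10.8
```

```bash
python3 - <<'E'
from h import *
from rig import robot
o=state()
s=robot.camera("side")["frame"];cv2.imwrite("pics/s6.png",s[...,::-1])
# gap between carriage end (grey) and post (black): colours sampled along the dock mid-line, z=.03
S=json.load(open("side.json"))
for y in np.arange(.04,.19,.006):
    u=proj(S,dock(D,[.02,y,.03]))[0].round().astype(int);print(round(y,3),u,s[u[1],u[0]])
E
```

```text
t 5.97 dock [ 0.0103 -0.0665  0.0388] F [ -5.3 -20.8  -5.2] w 0.0003
0.04 [289 254] [89 82 73]
0.046 [288 255] [87 79 73]
0.052 [287 257] [84 79 72]
0.058 [286 258] [84 78 72]
0.064 [285 259] [87 79 70]
0.07 [284 261] [75 70 62]
0.076 [283 262] [78 71 65]
0.082 [282 263] [76 70 64]
0.088 [281 265] [77 70 67]
0.094 [280 266] [76 69 64]
0.1 [279 267] [74 68 60]
0.106 [278 269] [68 62 57]
0.112 [277 270] [73 68 62]
0.118 [276 272] [73 67 62]
0.124 [275 273] [90 82 73]
0.13 [273 275] [38 36 32]
0.136 [272 276] [27 26 23]
0.142 [271 277] [34 33 26]
0.148 [270 279] [35 33 25]
0.154 [269 280] [30 28 24]
0.16 [268 282] [34 32 30]
0.166 [267 283] [32 30 29]
0.172 [266 285] [31 30 25]
0.178 [264 286] [28 30 25]
0.184 [263 288] [120  70  39]
```

Carriage is home: hard stop, 21 N, and no gap left at the post. Frame centre c≈0.055, which agrees with s0≈0.031. Next, move to the robot side of the kickstand foot.

```bash
python3 - <<'E'
from h import *
o=state(); plan(o,[([.010,-.10,.036],rot(.2),2),([0.0,-.10,.25],rot(.1),6),([-.066,.055,.25],rot(0),5),([-.066,.055,.19],rot(0),3)])
E
```

```text
t 6.02 dock [ 0.0104 -0.0664  0.0388] F [ -6.  -20.5  -4.2] w 0.0005
[-1.67, -0.03, -0.19] [0.0, 0.1, 0.1] 
[-1.68, -0.02, -0.19] [0.1, 0.1, 0.2] <- end [ 0.587 -0.129  0.036]
[0.71, -0.17, -3.5] [-0.0, -1.0, -0.0] 
[0.65, -0.17, -3.5] [-0.0, -0.9, -0.0] 
[0.59, -0.16, -3.52] [-0.0, -1.0, -0.0] 
[0.54, -0.17, -3.53] [-0.0, -0.9, -0.0] 
[0.47, -0.17, -3.53] [-0.0, -1.0, -0.0] 
[0.42, -0.17, -3.55] [-0.0, -0.9, -0.0] <- end [ 0.577 -0.127  0.25 ]
[3.08, -1.32, 0.31] [-0.0, -1.2, -0.0] 
[3.09, -1.32, 0.25] [-0.0, -1.1, -0.0] 
[3.1, -1.32, 0.19] [-0.0, -1.2, -0.0] 
[3.09, -1.32, 0.13] [-0.0, -1.1, -0.0] 
[3.1, -1.32, 0.06] [-0.0, -1.2, -0.0] <- end [0.539 0.037 0.25 ]
[0.0, 0.0, 2.0] [-0.0, 0.0, -0.0] 
[0.0, 0.0, 2.0] [-0.0, 0.0, -0.0] 
[0.01, 0.0, 2.0] [-0.0, 0.0, -0.0] <- end [0.539 0.037 0.19 ]
```

Request:
move_arm([
  {"hand":0,"travel":[-2.2,0,-0.2],"twist":[0,0,0]},
  {"hand":0,"travel":[-2.2,0,-0.2],"twist":[0,0,0]},
  {"hand":0,"travel":[0.7,-0.2,-3.5],"twist":[0,-1,0]},
  {"hand":0,"travel":[0.6,-0.2,-3.5],"twist":[0,-0.9,0]},
  {"hand":0,"travel":[0.6,-0.2,-3.5],"twist":[0,-1,0]},
])

```text
time: 6.43
position: [0.5781, -0.1317, 0.141]
tool_rot: [0.764, 0.64, 0.06, -0.054]
ft_force: [0.8, -0.7, 0.2]
grip_width: 0.0002
grip_force: 0.0
```

Request:
move_arm([
  {"hand":0,"travel":[0.5,-0.2,-3.5],"twist":[0,-0.9,0]},
  {"hand":0,"travel":[0.5,-0.2,-3.5],"twist":[0,-1,0]},
  {"hand":0,"travel":[0.4,-0.2,-3.6],"twist":[0,-0.9,0]},
  {"hand":0,"travel":[0,0,0],"twist":[0,0,0]},
])

```text
time: 6.77
position: [0.577, -0.1325, 0.2563]
tool_rot: [0.764, 0.643, 0.045, -0.03]
ft_force: [0.4, -0.8, 1.5]
grip_width: 0.0001
grip_force: 0.0
```

```bash
python3 - <<'E'
from h import *
o=state(); plan(o,[([-.066,.055,.255],rot(0),5)])
E
```

```text
t 6.77 dock [ 0.001  -0.105   0.2563] F [ 0.4 -0.8  1.5] w 0.0001
[3.18, -1.33, 0.35] [0.1, -1.2, 0.0] 
[3.19, -1.34, 0.29] [0.2, -1.3, 0.1] 
[3.2, -1.34, 0.22] [0.1, -1.2, -0.0] 
[3.19, -1.34, 0.16] [0.2, -1.2, 0.0] 
[3.2, -1.33, 0.09] [0.1, -1.3, 0.1] <- end [0.539 0.037 0.255]
```

Request:
move_arm([
  {"hand":0,"travel":[3.2,-1.3,0.3],"twist":[0.1,-1.2,0]},
  {"hand":0,"travel":[3.2,-1.3,0.3],"twist":[0.2,-1.3,0.1]},
  {"hand":0,"travel":[3.2,-1.3,0.2],"twist":[0.1,-1.2,0]},
  {"hand":0,"travel":[3.2,-1.4,0.2],"twist":[0.2,-1.2,0]},
  {"hand":0,"travel":[3.2,-1.4,0.1],"twist":[0.1,-1.3,0.1]},
])

```text
time: 7.18
position: [0.5338, 0.0392, 0.2481]
tool_rot: [0.767, 0.642, -0.004, -0.006]
ft_force: [0.4, 0.5, -0.0]
grip_width: 0.0008
grip_force: 0.0
```

```bash
python3 - <<'E'
from h import *
from rig import robot
o=state(); c=.055
print("foot",wproj(o,dock(D,np.vstack([kick(c,0,0,y) for y in(-.021,.021)]))).round().tolist())
print("frametop",wproj(o,dock(D,frame(c,0,[[.007,-.075,.17],[.007,.075,.17]]))).round().tolist())
b=robot.camera("wrist")["frame"]
cv2.imwrite("pics/m7.png",b[...,::-1])
g=cv2.resize(cv2.cvtColor(b,cv2.COLOR_RGB2GRAY),(80,40),interpolation=cv2.INTER_AREA)
for r in g[:26]:print("".join(" .:-=+*#%@"[9-int(min(v,229)//23)] for v in r))
E
```

```text
t 7.18 dock [-0.0714  0.0566  0.2481] F [ 0.4  0.5 -0. ] w 0.0008
foot [[366.0, 300.0], [369.0, 229.0]]
frametop [[310.0, 360.0], [309.0, 129.0]]
................................................................................
................................................................................
................................................................................
................................................................................
................................................................................
................................................................................
..........................................-=-+++++++===-........................
..........................................===%%%%%%%%%#+:.......................
..........................................==+@%%%%%%%%#=........................
..........................................==+@%@@%%%%%*=........................
....................................::::::===*****##**=-........................
....................................--=++++++++++*+====-.......
[... 451 characters left out ...]
........-:=*********=====:-.........................
....................................-:=********++====:-.........................
....................................-:=*****#%#+=====:-.........................
....................................--=*****%%#**===-:-.........................
....................................-:=*****%%#*+===--:.........................
-...................................--=*****%%#**+==--:......................:--
@+..................:*%%%%%%%%%%%%%%@@%%%@%%%%%%%%%%%%%%%=..................:@@@
@#.................=%%%%%%%%%%%%%%%%%@%%@%%%%%%%%%%%%%%%%%*:................=@@@
%%======----------*%%%%%%%%%%%%%%%%%*%%%%##%%%%%%%%%%%%%%%%#----------======*%%%
```

Foot seen at columns 352–370, frame top edge at 304: both within 3 mm of the model. Descend between them.

Request:
move_arm([
  {"hand":0,"travel":[0,0.6,1.5],"twist":[0,0,0]},
  {"hand":0,"travel":[0,0,1.5],"twist":[0,0,0]},
  {"hand":0,"travel":[0,0,1.5],"twist":[0,0,0]},
  {"hand":0,"travel":[0,0,1.5],"twist":[0,0,0]},
  {"hand":0,"travel":[0,0,0],"twist":[0,0,0]},
])

```text
time: 7.65
position: [0.5375, 0.0372, 0.1854]
tool_rot: [0.767, 0.642, -0.006, -0.009]
ft_force: [-0.8, -1.1, -0.0]
grip_width: 0.0005
grip_force: 0.0
```

```bash
python3 - <<'E'
from h import *
o=state(); plan(o,[([0,.055,.185],rot(0),6),([.03,.055,.17],rot(0),3),([.06,.055,.15],rot(0),3)])
E
```

```text
t 7.65 dock [-0.0674  0.0553  0.1854] F [-0.8 -1.1 -0. ] w 0.0005
[-0.0, 1.12, -0.02] [-0.2, -0.0, -0.0] 
[-0.01, 1.13, -0.01] [-0.2, -0.0, -0.0] 
[0.0, 1.12, -0.01] [-0.2, -0.1, -0.0] 
[-0.0, 1.12, -0.01] [-0.2, 0.0, -0.1] 
[-0.01, 1.13, 0.0] [-0.2, -0.0, 0.0] 
[0.0, 1.12, 0.01] [-0.2, -0.0, 0.0] <- end [0.604 0.025 0.185]
[-0.0, 1.0, 0.5] [0.0, -0.0, 0.0] 
[-0.0, 1.0, 0.5] [0.0, -0.0, 0.0] 
[-0.0, 1.0, 0.5] [0.0, -0.0, 0.0] <- end [0.633 0.02  0.17 ]
[-0.0, 1.0, 0.67] [0.0, -0.0, 0.0] 
[-0.0, 1.0, 0.66] [0.0, -0.0, 0.0] 
[-0.0, 1.0, 0.67] [0.0, -0.0, 0.0] <- end [0.663 0.015 0.15 ]
```

Request:
move_arm([
  {"hand":0,"travel":[0,1.0,0],"twist":[0,0,0]},
  {"hand":0,"travel":[0,1.0,0.2],"twist":[0,0,0]},
  {"hand":0,"travel":[0,1.0,0.2],"twist":[0,0,0]},
  {"hand":0,"travel":[0,1.0,0.2],"twist":[0,0,0]},
  {"hand":0,"travel":[0,1.0,0.2],"twist":[0,0,0]},
])

```text
time: 8.07
position: [0.5918, 0.0268, 0.1803]
tool_rot: [0.767, 0.642, -0.003, -0.005]
ft_force: [-0.5, -0.1, 0.4]
grip_width: 0.0003
grip_force: 0.4
```

Request:
move_arm([
  {"hand":0,"travel":[0,1.0,0.2],"twist":[0,0,0]},
  {"hand":0,"travel":[0,1.0,0.3],"twist":[0,0,0]},
  {"hand":0,"travel":[0,1.0,0.4],"twist":[0,0,0]},
  {"hand":0,"travel":[0,1.0,0.5],"twist":[0,0,0]},
  {"hand":0,"travel":[0,1.0,0.5],"twist":[0,0,0]},
])

```text
time: 8.48
position: [0.6398, 0.0184, 0.1595]
tool_rot: [0.767, 0.642, -0.003, -0.005]
ft_force: [-0.4, 0.0, 0.4]
grip_width: 0.0004
grip_force: 0.1
```

Request:
move_arm([
  {"hand":0,"travel":[0,1.0,0.7],"twist":[0,0,0]},
  {"hand":0,"travel":[0,1.0,0.7],"twist":[0,0,0]},
  {"hand":0,"travel":[0,0,0],"twist":[0,0,0]},
])

```text
time: 8.73
position: [0.6596, 0.0146, 0.1437]
tool_rot: [0.767, 0.642, -0.004, -0.006]
ft_force: [0.7, -0.4, 0.6]
grip_width: 0.0004
grip_force: 0.0
```

```bash
python3 - <<'E'
from h import *
from rig import robot
o=state(); c=.055
a=robot.camera("side")["frame"];b=robot.camera("wrist")["frame"]
cv2.imwrite("pics/s8.png",a[...,::-1]);cv2.imwrite("pics/w8.png",b[...,::-1])
S=json.load(open("side.json"))
for k in(0,1.0,1.5,2.1):print(k,proj(S,dock(D,kick(c,0,k))).round().tolist(),wproj(o,dock(D,kick(c,0,k))).round().tolist())
g=cv2.cvtColor(a,cv2.COLOR_RGB2GRAY)[205:275,265:335]
for r in g[::2]:print("".join(" .:-=+*#%@"[9-int(min(v,149)//15)] for v in r))
E
```

```text
t 8.73 dock [0.0568 0.0543 0.1437] F [ 0.7 -0.4  0.6] w 0.0004
0 [[304.0, 224.0]] [[15.0, 356.0]]
1.0 [[270.0, 217.0]] [[342.0, 324.0]]
1.5 [[262.0, 225.0]] [[400.0, 278.0]]
2.1 [[264.0, 240.0]] [[381.0, 242.0]]
##*++##%%%#%%#%%%%####################%%%*----------------------------
#%%####*++*###%%#%###################%%%%=----------------------------
#########%#**+*#%%%%%##############%%%%%#=-------++===--------        
=%%########*#%%*=--=*##########**#%%%%#+-------=*+==+**++=--          
.+%%%%#####*+*+--:::=###########%%%%%*=------=+*+=+******=--:-:       
 :*%%##%####**+++++=-+#%#######%%%%#=-------=*+==+*****=-----===--:.  
  .*%%%##%%%%=--++**+++*#%%%%#%%%%*-------=+*+=+*******=----=++===-==-
#%**%%#%%%%%%-:::   .-+*#%%#%%%%*=-------+*+=+***************-::=**===
%*::#%%#%%%%%= .:---:   -#%%#%#=-------=*++=+**************+-:...-*+==
.  :*%#%%%%%+.      .---+#%%%*----=+****+=+***************-....:+*+=-.
    -*#%%%*.          .--=**=----=*+-=====+*************+:.:::=*+==: .
....    --              .--------=*%###+=--==+*********-...:-+*+=-. .=
  ....            .--      .----=+#*
[... 868 characters left out ...]
**#+--::------    
            :-. .-========-+**#*+====:.-+*##*+==+***#*=----:----      
          .-: .-==========*#**+======+****#*==+****#+-:-:------       
         ::  :==========+*#*+======+****#*===+*****=------:---        
       :-. .==++=+++==+***+======+****##+==+******=:--------          
     .-: .-++=+=++===+**======++****##*+==+*****=----:---:            
    -=:.:=+=+===+=++**=======******##+==+****#*------:                
  .=-..-======+===++======+*******##+==+*****=--:                     
.--. --====+=+++++======+*******##+==+**++*+.                         
-=---=======+***======+********#*:.:=+==+*+                           
%####*+====+#*=-===+*******+=*#-  .====++.
```

```bash
python3 - <<'E'
import cv2
g=cv2.cvtColor(cv2.imread("pics/w8.png"),cv2.COLOR_BGR2GRAY)[180:300,240:460]
for r in cv2.resize(g,(110,40),interpolation=cv2.INTER_AREA):print("".join(" .:-=+*#%@"[9-int(min(v,149)//15)] for v in r))
E
```

```text
-:.......................+=      :.  .:                                                                      
 --.......................=.      ..  .:                                                                      
 -=.......................=.      ..  .:                                                                      
 :+..................... .=:      ..  .:                                                                      
 :-.....................  =:      ..  .:                                                                      
 :-....................  .=-      :.  .:                                                                      
 :-..................    .==      :.  .:                                                                      
 :=..............         =:      ..  .:                                                                      
 :=............           =:      .   .:                                                                      
 .=:...........           =:      .   .:                                                              
[... 2638 characters left out ...]
################################: 
#########################%%%%%%%%%%%=*%%%%%%%%%%%############################################################+
#########################%%%%%%%%%%%=*%%%%%%%%%%%#############################################################
#########################%%@%%%%%%%%=*%%%%%%%%%@%#############################################################
###########################%%%%%%%%%=*%%%%%%%%%###############################################################
#########################=-*%%%%%%%%+*%%%%%%%%+-+#############################################################
#########################::+%@%%%%%%*#%%%%%%@%=:-%############################################################
```

The foot now sits past centre (k≈1.5 or more), possibly still swinging or touching the finger. I'll wait a moment and re-measure.

Request:
move_arm([
  {"hand":0,"travel":[0,0,0],"twist":[0,0,0]},
  {"hand":0,"travel":[0,0,0],"twist":[0,0,0]},
  {"hand":0,"travel":[0,0,0],"twist":[0,0,0]},
  {"hand":0,"travel":[0,0,0],"twist":[0,0,0]},
])

```text
time: 9.17
position: [0.6582, 0.0152, 0.1465]
tool_rot: [0.767, 0.642, -0.003, -0.005]
ft_force: [0.3, 0.3, 0.8]
grip_width: 0.0002
grip_force: 0.0
```

```bash
cat >foot.py <<'E'
from h import *
from rig import robot
o=state();b=robot.camera("wrist")["frame"];cv2.imwrite("pics/wf%d.png"%(o["time"]*100),b[...,::-1])
g=cv2.cvtColor(b,cv2.COLOR_RGB2GRAY)[:268,345:500]
n,_,st,ce=cv2.connectedComponentsWithStats((g<70).astype(np.uint8))
for s in st[1:]:
    if s[4]>150:print("blob cols",345+s[0],345+s[0]+s[2],"rows",s[1],s[1]+s[3],"area",s[4])
for k in(1.,1.3,1.5,1.7,1.9,2.1):print(k,"centre, +y end",wproj(o,dock(D,np.vstack([kick(.055,0,k),kick(.055,0,k,.021)]))).round().tolist())
E
python3 foot.py
```

```text
t 9.17 dock [0.0553 0.0546 0.1465] F [0.3 0.3 0.8] w 0.0002
blob cols 372 388 rows 212 268 area 650
1.0 centre, +y end [[346.0, 321.0], [347.0, 269.0]]
1.3 centre, +y end [[390.0, 293.0], [393.0, 249.0]]
1.5 centre, +y end [[402.0, 277.0], [404.0, 237.0]]
1.7 centre, +y end [[403.0, 263.0], [405.0, 226.0]]
1.9 centre, +y end [[396.0, 251.0], [397.0, 218.0]]
2.1 centre, +y end [[383.0, 241.0], [384.0, 211.0]]
```

Kickstand is at 2.10, fully out. Next, move to the pinch pose above the tipped frame.

```bash
python3 - <<'E'
from h import *
o=state(); g=.5;f=lambda z,x=0:frame(.055,0,[x,0,z])[0]+[-.003,0,0]
plan(o,[([.03,.055,.27],rot(0),5),(f(.24),rot(0,g),10)]); print(f(.135),f(.24))
E
```

```text
t 9.22 dock [0.0553 0.0546 0.1464] F [-0.9 -0.2  0.2] w 0.0005
[0.01, -0.54, -2.47] [-0.1, -0.0, -0.0] 
[0.01, -0.53, -2.46] [-0.2, -0.0, -0.0] 
[0.01, -0.52, -2.47] [-0.1, -0.1, -0.1] 
[0.01, -0.52, -2.47] [-0.1, 0.0, 0.0] 
[0.01, -0.51, -2.47] [-0.2, 0.0, -0.0] <- end [0.633 0.02  0.27 ]
[0.0, -1.48, 0.24] [-2.9, 0.0, -0.0] 
[0.0, -1.49, 0.17] [-2.8, 0.0, -0.0] 
[0.0, -1.5, 0.1] [-2.9, 0.0, -0.0] 
[0.0, -1.5, 0.01] [-2.8, 0.0, -0.0] 
[0.0, -1.5, -0.05] [-2.9, 0.0, -0.0] 
[0.0, -1.5, -0.13] [-2.9, 0.0, -0.0] 
[0.0, -1.48, -0.21] [-2.8, 0.0, -0.0] 
[0.0, -1.48, -0.27] [-2.9, 0.0, -0.0] 
[0.0, -1.46, -0.36] [-2.9, 0.0, -0.0] 
[0.0, -1.44, -0.42] [-2.8, 0.0, -0.0] <- end [0.488 0.046 0.246]
[-0.06772245  0.055       0.15347365] [-0.11806213  0.055       0.24561981]
```

Request:
move_arm([
  {"hand":0,"travel":[0,-0.5,-2.5],"twist":[0,0,0]},
  {"hand":0,"travel":[0,-0.5,-2.5],"twist":[0,0,0]},
  {"hand":0,"travel":[0,-0.5,-2.5],"twist":[0,0,0]},
  {"hand":0,"travel":[0,-0.5,-2.5],"twist":[0,0,0]},
  {"hand":0,"travel":[0,-0.5,-2.5],"twist":[0,0,0]},
])

```text
time: 9.63
position: [0.6347, 0.0192, 0.2727]
tool_rot: [0.767, 0.642, -0.003, -0.005]
ft_force: [0.4, -0.9, -0.7]
grip_width: 0.0007
grip_force: 0.0
```

Request:
move_arm([
  {"hand":5,"travel":[0,-1.5,0.2],"twist":[-2.9,0,0]},
  {"hand":5,"travel":[0,-1.5,0.2],"twist":[-2.9,0,0]},
  {"hand":5,"travel":[0,-1.5,0.1],"twist":[-2.9,0,0]},
  {"hand":5,"travel":[0,-1.5,0],"twist":[-2.9,0,0]},
  {"hand":5,"travel":[0,-1.5,0],"twist":[-2.9,0,0]},
])

```text
time: 10.05
position: [0.5612, 0.0323, 0.2603]
tool_rot: [0.761, 0.637, 0.079, 0.093]
ft_force: [0.6, 0.1, 1.2]
grip_width: 0.026
grip_force: 0.0
```

Request:
move_arm([
  {"hand":5,"travel":[0,-1.5,-0.1],"twist":[-2.9,0,0]},
  {"hand":5,"travel":[0,-1.5,-0.2],"twist":[-2.9,0,0]},
  {"hand":5,"travel":[0,-1.5,-0.3],"twist":[-2.9,0,0]},
  {"hand":5,"travel":[0,-1.5,-0.3],"twist":[-2.9,0,0]},
  {"hand":5,"travel":[0,-1.4,-0.4],"twist":[-2.9,0,0]},
])

```text
time: 10.47
position: [0.4878, 0.0455, 0.2476]
tool_rot: [0.743, 0.622, 0.159, 0.188]
ft_force: [-0.2, -0.2, -0.9]
grip_width: 0.0491
grip_force: 0.0
```

```bash
python3 - <<'E'
from h import *
from rig import robot
o=state(); print(np.round(o["q"],2)); g=.5;f=lambda z,x=0:frame(.055,0,[x,0,z])[0]+[-.003,0,0]
print((rot(0,.5).inv()*R.from_quat(o["tool_rot"])).as_rotvec(degrees=True).round(1))
plan(o,[(f(.24),rot(0,g),1),(f(.135),rot(0,g),7)])
b=robot.camera("wrist")["frame"];cv2.imwrite("pics/wp.png",b[...,::-1])
P=np.vstack([frame(.055,0,[[x,y,.17] for y in(-.04,.075) for x in (-.007,.007)])])+[-.003,0,0]
print("frame top corners",wproj(o,dock(D,P)).round().tolist())
r=R.from_quat(o["tool_rot"])
for z in(.014,-.012):print(z,wproj(o,np.array(o["position"])+r.apply([[.0095,-.025,z],[.0095,.025,z]])).round().tolist())
gr=cv2.cvtColor(b,cv2.COLOR_RGB2GRAY)[90:330,200:430]
for q in cv2.resize(gr,(115,48),interpolation=cv2.INTER_AREA):print("".join(" .:-=+*#%@"[9-int(min(v,149)//15)] for v in q))
E
```

```text
t 10.47 dock [-0.1177  0.0547  0.2476] F [-0.2 -0.2 -0.9] w 0.0491
[-0.12  0.14  2.08 -0.06  0.42  0.11]
[0.2 0.  0.1]
[0.03, -0.12, 0.16] [-0.2, -0.0, -0.1] <- end [0.488 0.046 0.246]
[-0.0, -0.0, 1.5] [0.0, -0.0, -0.0] 
[-0.0, -0.0, 1.5] [0.0, -0.0, -0.0] 
[-0.01, -0.0, 1.5] [0.0, -0.0, -0.0] 
[0.0, -0.0, 1.5] [0.0, -0.0, -0.0] 
[0.0, -0.01, 1.5] [0.0, -0.0, -0.0] 
[-0.0, 0.0, 1.5] [0.0, -0.0, -0.0] 
[-0.0, 0.0, 1.5] [0.0, -0.0, -0.0] <- end [0.537 0.037 0.153]
frame top corners [[303.0, 303.0], [324.0, 303.0], [301.0, 126.0], [324.0, 126.0]]
0.014 [[265.0, 259.0], [365.0, 259.0]]
-0.012 [[258.0, 277.0], [372.0, 277.0]]
                             +=::::.....+@@@@@@%%###%%%%%%%%#########%%######                                      
                             +=:::::....+@@@@@@%%###%%%%%%%%%###############*                                      
                             +=:::::....=@@@@@@%%###%%%%%%%%%###############+                                      
                             +=:::::....*@@@@@@%%###%%%%%%%%%###############=                                      
      
[... 4397 characters left out ...]
    
        .*%@@@@@%%%%%%%%%%%%%: =*++++=:..=++=====--+:         ----:::..........     -@@@@@%%%%%%%@@@@@@%=          
      -#%%%%%%%%%%%%%%%%%%%%%-.=*++++=:::=+++=:--++*-.       .:::::::::::..         =%%%%%%%%%%%%%%%%%%%%%#:       
+++++++++++++++++++++++++++++++++++++++++++++++++++++++++++++++++++++++++++++++++++++++++++++++++++++++++++++++++++
===================================================================================================================
----------------------=----====-==--=--==--==---=--==-=------------------------------------------------------------
-------------------------------------------------------------------------------------------------------------------
```

Frame top edge is at columns 302–324, centred between the open fingers (258 and 370). Advance along the frame and pinch.

Request:
move_arm([
  {"hand":5,"travel":[0,-0.1,2.2],"twist":[0,0,0]},
  {"hand":5,"travel":[0,0,2.2],"twist":[0,0,0]},
  {"hand":5,"travel":[0,0,2.2],"twist":[0,0,0]},
  {"hand":5,"travel":[0,0,2.2],"twist":[0,0,0]},
  {"hand":5,"travel":[0,0,1.2],"twist":[0,0,0]},
])

```text
time: 10.93
position: [0.5355, 0.0369, 0.1571]
tool_rot: [0.744, 0.622, 0.157, 0.187]
ft_force: [0.4, -0.4, 0.5]
grip_width: 0.05
grip_force: 0.0
```

```bash
python3 -c "
from h import *
state()"
```

```text
t 10.93 dock [-0.0693  0.0546  0.1571] F [ 0.4 -0.4  0.5] w 0.05
```

Request:
move_arm([
  {"hand":5,"travel":[0,0,0.5],"twist":[0,0,0]},
  {"hand":1,"travel":[0,0,0],"twist":[0,0,0]},
  {"hand":1,"travel":[0,0,0],"twist":[0,0,0]},
  {"hand":1,"travel":[0,0,0],"twist":[0,0,0]},
  {"hand":1,"travel":[0,0,0],"twist":[0,0,0]},
], force=20)

```text
time: 11.35
position: [0.5371, 0.0369, 0.1551]
tool_rot: [0.743, 0.622, 0.158, 0.187]
ft_force: [0.1, 0.2, -0.2]
grip_width: 0.0312
grip_force: 0.0
```

Request:
move_arm([
  {"hand":0.5,"travel":[0,0,0],"twist":[0,0,0]},
  {"hand":0.5,"travel":[0,0,0],"twist":[0,0,0]},
  {"hand":0.5,"travel":[0,0,0],"twist":[0,0,0]},
  {"hand":0.5,"travel":[0,0,0],"twist":[0,0,0]},
])

```text
time: 11.68
position: [0.5375, 0.0368, 0.1549]
tool_rot: [0.744, 0.622, 0.158, 0.188]
ft_force: [-1.8, 0.4, 4.8]
grip_width: 0.0141
grip_force: 20.0
```

```bash
python3 - <<'E'
from h import *
o=state(); h=.035
# arc about the hinge (x=-.003,z=.035) from the present radius and angle, keeping the tool's angle to the frame
c,s=np.cos(D[2]),np.sin(D[2]);d=np.array(o["position"])-[D[0],D[1],0];L=np.array([c*d[0]+s*d[1],-s*d[0]+c*d[1],d[2]])
v=L-[-.003,L[1],h];rad=np.hypot(v[0],v[2]);t0=np.arctan2(-v[0],v[2]);print("radius",rad,"angle",t0)
w=[]
for i in range(1,16):
    f=i/15;t=t0*(1-f);w.append(([-.003-rad*np.sin(t),L[1],h+rad*np.cos(t)],rot(0,.5*(1-f)),1))
plan(o,w)
E
```

```text
t 11.68 dock [-0.0673  0.0548  0.1549] F [-1.8  0.4  4.8] w 0.0141
radius 0.13606756452513233 angle 0.491824998773278
[0.0, 0.45, 0.01] [1.7, -0.0, -0.2] <- end [0.541 0.036 0.157]
[0.0, 0.44, 0.01] [1.9, -0.0, 0.0] <- end [0.545 0.035 0.159]
[0.0, 0.45, 0.01] [1.9, -0.0, 0.0] <- end [0.549 0.035 0.161]
[0.0, 0.44, 0.01] [1.9, -0.0, 0.0] <- end [0.553 0.034 0.162]
[0.0, 0.45, 0.01] [1.9, -0.0, 0.0] <- end [0.558 0.033 0.164]
[0.0, 0.45, 0.01] [1.9, -0.0, 0.0] <- end [0.562 0.032 0.165]
[0.0, 0.44, 0.01] [1.9, -0.0, 0.0] <- end [0.566 0.032 0.166]
[0.0, 0.45, 0.01] [1.9, -0.0, 0.0] <- end [0.57  0.031 0.168]
[0.0, 0.44, 0.01] [2.0, -0.0, 0.0] <- end [0.575 0.03  0.168]
[-0.0, 0.45, 0.01] [1.9, -0.0, 0.0] <- end [0.579 0.029 0.169]
[-0.0, 0.45, 0.01] [1.9, -0.0, 0.0] <- end [0.583 0.029 0.17 ]
[-0.0, 0.44, 0.0] [1.9, -0.0, 0.0] <- end [0.588 0.028 0.17 ]
[-0.0, 0.45, 0.01] [1.9, -0.0, 0.0] <- end [0.592 0.027 0.171]
[-0.0, 0.44, 0.01] [1.9, -0.0, 0.0] <- end [0.596 0.026 0.171]
[-0.0, 0.45, 0.01] [1.9, -0.0, 0.0] <- end [0.601 0.026 0.171]
```

Gripped at 14.1 mm, which is the frame's thickness. Swing it up.

Request:
move_arm([
  {"hand":0.5,"travel":[0,0.4,0],"twist":[1.9,0,0]},
  {"hand":0.5,"travel":[0,0.5,0],"twist":[1.9,0,0]},
  {"hand":0.5,"travel":[0,0.4,0],"twist":[1.9,0,0]},
  {"hand":0.5,"travel":[0,0.5,0],"twist":[1.9,0,0]},
  {"hand":0.5,"travel":[0,0.4,0],"twist":[1.9,0,0]},
])

```text
time: 12.1
position: [0.5565, 0.0332, 0.1637]
tool_rot: [0.757, 0.633, 0.105, 0.124]
ft_force: [-1.8, -1.5, 0.8]
grip_width: 0.0139
grip_force: 20.0
```

```bash
python3 - <<'E'
from h import *
o=state();print(o["moment"].round(2) if hasattr(o["moment"],"round") else o["moment"], (rot(0,0).inv()*R.from_quat(o["tool_rot"])).as_rotvec(degrees=True).round(1))
E
```

```text
t 12.1 dock [-0.0479  0.0546  0.1637] F [-1.8 -1.5  0.8] w 0.0139
[-0.19  0.01 -0.18] [-18.7   0.1   0.1]
```

Request:
move_arm([
  {"hand":0.5,"travel":[0,0.5,0],"twist":[1.9,0,0]},
  {"hand":0.5,"travel":[0,0.4,0],"twist":[1.9,0,0]},
  {"hand":0.5,"travel":[0,0.5,0],"twist":[1.9,0,0]},
  {"hand":0.5,"travel":[0,0.4,0],"twist":[1.9,0,0]},
  {"hand":0.5,"travel":[0,0.5,0],"twist":[1.9,0,0]},
])

```text
time: 12.52
position: [0.5783, 0.029, 0.1696]
tool_rot: [0.764, 0.64, 0.052, 0.061]
ft_force: [-2.2, -1.2, 0.7]
grip_width: 0.0139
grip_force: 20.0
```

```bash
python3 - <<'E'
from h import *
o=state();print((rot(0,0).inv()*R.from_quat(o["tool_rot"])).as_rotvec(degrees=True).round(1))
E
```

```text
t 12.52 dock [-0.0258  0.0543  0.1696] F [-2.2 -1.2  0.7] w 0.0139
[-9.2  0.1  0.1]
```

Request:
move_arm([
  {"hand":0.5,"travel":[0,0.5,0],"twist":[1.9,0,0]},
  {"hand":0.5,"travel":[0,0.4,0],"twist":[1.9,0,0]},
  {"hand":0.5,"travel":[0,0.5,0],"twist":[1.9,0,0]},
  {"hand":0.5,"travel":[0,0.4,0],"twist":[1.9,0,0]},
  {"hand":0.5,"travel":[0,0.4,0],"twist":[1.7,0,0]},
])

```text
time: 12.93
position: [0.6002, 0.0249, 0.1718]
tool_rot: [0.767, 0.642, -0.0, -0.001]
ft_force: [-1.8, -1.5, 1.6]
grip_width: 0.0138
grip_force: 20.0
```

Request:
move_arm([
  {"hand":0.5,"travel":[0,0,0],"twist":[0,0,0]},
  {"hand":0.5,"travel":[0,0,0],"twist":[0,0,0]},
  {"hand":0.5,"travel":[0,0,0],"twist":[0,0,0]},
])

```text
time: 13.18
position: [0.6001, 0.0249, 0.1718]
tool_rot: [0.767, 0.642, 0.001, 0.0]
ft_force: [-1.6, -1.3, 3.9]
grip_width: 0.014
grip_force: 20.0
```

```bash
python3 - <<'E'
from h import *
from rig import robot
o=state();print((rot(0,0).inv()*R.from_quat(o["tool_rot"])).as_rotvec(degrees=True).round(1),np.round(o["moment"],2))
S=json.load(open("side.json"));a=robot.camera("side")["frame"]
for k in(0,.75,2.1):print("kick tip side px",k,proj(S,dock(D,kick(.055,.5,k))).round().tolist())
print("frame corners", proj(S,dock(D,frame(.055,.5,[[0,.075,.17],[0,.075,0],[0,-.075,.17]]))).round().tolist())
w=robot.camera("wrist")["frame"]
print("wrist tip/end",wproj(o,dock(D,np.vstack([kick(.055,.5,2.1),kick(.055,.5,2.1,.021)]))).round().tolist())
z=cv2.resize(a[170:310,230:360],(520,560),interpolation=cv2.INTER_CUBIC)
cv2.imwrite("pics/fin.png",cv2.convertScaleAbs(np.hstack([z,np.pad(cv2.resize(w[:, 180:460],(280,480)),((0,80),(0,0),(0,0)))])[...,::-1],alpha=1.6))
E
```

```text
t 13.18 dock [-0.0036  0.054   0.1718] F [-1.6 -1.3  3.9] w 0.014
[-0.1  0.   0.1] [-0.4  -0.09 -0.2 ]
kick tip side px 0 [[276.0, 213.0]]
kick tip side px 0.75 [[256.0, 216.0]]
kick tip side px 2.1 [[265.0, 251.0]]
frame corners [[276.0, 238.0], [279.0, 276.0], [304.0, 203.0]]
wrist tip/end [[435.0, 217.0], [437.0, 193.0]]
```

View pics/fin.png

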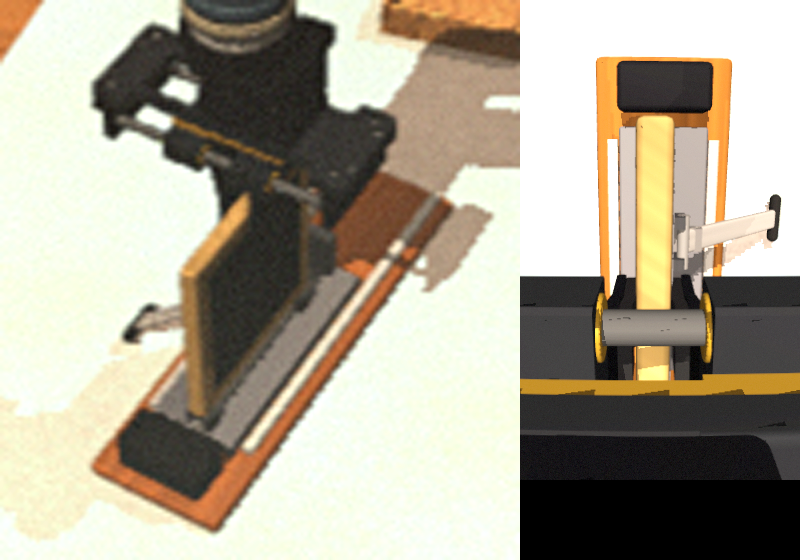

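```bash
python3 - <<'E'
from h import *
o=state()
for z in(.014,.028,.048):print(z,[(round(y,3),int(wproj(o,dock(D,[.0,y,z]))[0,1].round())) for y in np.arange(.11,.19,.006)])
E
```

```text
t 13.28 dock [-0.0037  0.0541  0.1718] F [-2.3 -2.4  3.9] w 0.0135
0.014 [(np.float64(0.11), 153), (np.float64(0.116), 145), (np.float64(0.122), 138), (np.float64(0.128), 130), (np.float64(0.134), 123), (np.float64(0.14), 115), (np.float64(0.146), 107), (np.float64(0.152), 100), (np.float64(0.158), 92), (np.float64(0.164), 84), (np.float64(0.17), 76), (np.float64(0.176), 68), (np.float64(0.182), 61), (np.float64(0.188), 53)]
0.028 [(np.float64(0.11), 153), (np.float64(0.116), 146), (np.float64(0.122), 138), (np.float64(0.128), 130), (np.float64(0.134), 122), (np.float64(0.14), 114), (np.float64(0.146), 106), (np.float64(0.152), 98), (np.float64(0.158), 90), (np.float64(0.164), 82), (np.float64(0.17), 74), (np.float64(0.176), 65), (np.float64(0.182), 57), (np.float64(0.188), 49)]
0.048 [(np.float64(0.11), 155), (np.float64(0.116), 146), (np.float64(0.122), 138), (np.float64(0.128), 130), (np.float64(0.134), 121), (np.float64(0.14), 113), (np.float64(0.146), 104), (np.float64(0.152), 96), (np.float64(0.158), 87), (np.float64(0.164), 78), (np.float64(0.17), 69), (np.float64(0.176), 61), (np.float64(0.182), 52), (np.float64(0.188), 43)]
```

Final picture: the frame is upright in the gripper, the kickstand is fully out (foot at (775,215) in the right panel), and the carriage is at the post. The carriage passed the ridge at about 15 N, moved another 12 mm and then took 21 N without moving, so it is home. Handing in.

```bash
python3 -c "
from rig import robot
print(robot.hand_in())"
```

```text
the job is handed in; nothing more can be done
None
```

Job handed in, no verdict returned: carriage home on its stop, kickstand measured fully out, and the frame held upright and still in the gripper; the vase, tray and book were never approached, though I didn't re-measure them.

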